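# Find the rocking corner of the model house and press its shim flat

## Robot

A 6-joint arm with a two-finger parallel gripper is mounted at the origin on the work surface. World frame = base frame: x ahead of the robot, y to its left, z up, the work surface at z = 0. Lengths are in m, angles in rad, forces in N, time in s.
With the tool pointing down it reaches from about 0.425 to 0.925 m from the base axis. Payload 12.5 kg.
Tool frame: the origin (TCP) lies midway between the tips of the shut fingers; the grasp point (between the pads) lies 19 mm behind it; z points along the fingers, y is the line along which they close (so a half turn about z gives the same grasp; the last joint's range is limited). The gripper opens to 85 mm and grips with 20 to 120 N. Pads are 22 mm wide; open, the fingers measure 114 mm over their backs; the gripper's body (76 mm by 85 mm) begins 54 mm behind the grasp point. The pads swing forward as they close: fully open they stand 13 mm farther back than shut.
Start: joints at [1.132, 0.491, 1.559, -0, 1.092, -0.106], TCP at [0.204, 0.591, 0.231] pointing down, gripper open.
Joint ranges: [-3.1, 3.1], [-0.84, 2.19], [0.05, 2.79], [-1.13, 4.28], [0.06, 2.93], [-2.69, 2.69]. Speed limits (rad/s): [2.22, 2.22, 2.79, 3.14, 3.14, 3.14].

## Interface

Orientations are given as a unit quaternion [x, y, z, w].
In Python, from rig import r, hand, solve_ik, telemetry, eyes gives the robot as it stands. The module is installed in compiled form; this text tells all that it offers. Calls block until the motion is done:
- r.move_pose(position, orientation): joint-space move of the TCP to a pose.
- r.servo_line(position, ori=None, velocity=0.15, force_limit=None): straight line of the TCP; ori=None keeps the orientation; velocity is the mean speed in m/s. With force_limit (N) it stops when the force on the tool has changed by that much, and returns True; else False.
- r.movej(angles): joint-space move.
- hand.gripper_to(opening, f_grip=None): finger opening in m; f_grip is the grip in N (None keeps the last); returns when the fingers have stopped.
- r.dwell(seconds).
- solve_ik(position, orientation): joint angles nearest the present ones, or None.
- telemetry.observe(): the state.
- eyes.read_camera(name): name is "scene" or "top"; returns a dict with "color" (480x640x3 uint8, red, green, blue), "depth" (480x640 float32, m along the optical axis (not along the pixel's ray), 0 where there is no reading), "vertical_fov" (degrees; the focal length in pixels is half the picture's height over the tangent of half this angle, whatever the lens; pixels are square), "cx", "cy" (the principal point, pixels), "view" (4x4, takes a point from world to camera coordinates). Camera axes: x right, y down, z forward; pixel columns grow to the right and rows downward; lengths in m; the calibration is good to about 2 mm. A picture is of the moment at which its call begins.
A pose or a line that the arm cannot do raises r.Unreachable and nothing moves.
- r.finish_job(): hands the job in; it is judged then, once.
The state is a dict: "clock": time; "joint_positions": joint angles; "qd": joint speeds; "joint_efforts": joint torques, N m; "tool_pos": TCP position; "orientation": TCP orientation; "ft_force": force on the tool from outside, world axes, zero at the start; "wrist_torque": the same for the moment, N m; "grip_width": finger opening in m; "finger_force": force on a finger pad.
Only numpy, scipy, OpenCV 4.12 (cv2) and the standard library are available. Lean on these libraries where they do the work, as an engineer would, in place of code of your own. Each camera call takes 0.05 s, during which the arm holds its last target. There are 200 camera calls.

## Task

The model house on its plywood base rocks at one corner. Press firmly down on the marks at the corners of the base with the fingertips to find the one that gives, then press that corner's yellow shim down until it lies fully flat. Leave the other three shims standing, grasp and lift nothing, and leave the loose things around alone.

Things in the scene. Friction and masses are not known exactly. Their poses are not given: they have to be found in the camera images.
- stand: Fixed aluminium levelling stand, a board 220 x 200 x 8 mm on the table, with 8 mm thick steel guide pins, 60 mm high, at the middles of its four sides (106 mm from the centre in x, 96 mm in y). Origin: centre of its underside, on the table. Its x points away from the robot and y to the robot's left, turned by up to 0.3 rad.
- plate: Loose plywood base plate 200 x 180 x 9 mm with a red-roofed model house (walls 90 x 80 mm, top about 100 mm above the plate's underside) fixed on its middle; about 0.7 kg. It rests level on the stand's four feet, between the guide pins, its upper face 53 mm above the table. Origin: centre of the underside; x and y as the stand's.
- corner_1 (a point): Press mark (dark dot, 18 mm) on the plate's upper face at its near left corner, straight above a foot: -82, +72 mm from the plate's centre in x, y. Three of the four corners stand firm; the one that rocks starts to give at about 2 to 3 N, is fully down (6.5 mm) at about 6 N and springs back up when let go.
- corner_2 (a point): Press mark (dark dot, 18 mm) on the plate's upper face at its near right corner, straight above a foot: -82, -72 mm from the plate's centre in x, y. Three of the four corners stand firm; the one that rocks starts to give at about 2 to 3 N, is fully down (6.5 mm) at about 6 N and springs back up when let go.
- corner_3 (a point): Press mark (dark dot, 18 mm) on the plate's upper face at its far left corner, straight above a foot: +82, +72 mm from the plate's centre in x, y. Three of the four corners stand firm; the one that rocks starts to give at about 2 to 3 N, is fully down (6.5 mm) at about 6 N and springs back up when let go.
- corner_4 (a point): Press mark (dark dot, 18 mm) on the plate's upper face at its far right corner, straight above a foot: +82, -72 mm from the plate's centre in x, y. Three of the four corners stand firm; the one that rocks starts to give at about 2 to 3 N, is fully down (6.5 mm) at about 6 N and springs back up when let go.
- shim_1 (a joint): Yellow flip-down shim of the near left corner (corner_1): a lever sticking out sideways from under the plate's edge, hinged along the stand's x at x -52, y +82, z +16 mm of the stand's origin. Value: 0 when it stands up 50 degrees above level, grows as it is pushed down, 0.87 rad (a stop) when flat and level. It stays where it is left; 2 to 3 N on the pad moves it. Flat, its cam carries the corner.
- shim_1_pad (a point): Middle of the upper face of the pad (26 x 26 x 6 mm) at the outer end of shim_1, 52 mm out from its hinge (lever tip 65 mm); moves with the shim. Up: about -52, +113, +58 mm from the stand's origin; flat: -52, +134, +19 mm.
- shim_2 (a joint): Yellow flip-down shim of the near right corner (corner_2): a lever sticking out sideways from under the plate's edge, hinged along the stand's x at x -52, y -82, z +16 mm of the stand's origin. Value: 0 when it stands up 50 degrees above level, grows as it is pushed down, 0.87 rad (a stop) when flat and level. It stays where it is left; 2 to 3 N on the pad moves it. Flat, its cam carries the corner.
- shim_2_pad (a point): Middle of the upper face of the pad (26 x 26 x 6 mm) at the outer end of shim_2, 52 mm out from its hinge (lever tip 65 mm); moves with the shim. Up: about -52, -113, +58 mm from the stand's origin; flat: -52, -134, +19 mm.
- shim_3 (a joint): Yellow flip-down shim of the far left corner (corner_3): a lever sticking out sideways from under the plate's edge, hinged along the stand's x at x +52, y +82, z +16 mm of the stand's origin. Value: 0 when it stands up 50 degrees above level, grows as it is pushed down, 0.87 rad (a stop) when flat and level. It stays where it is left; 2 to 3 N on the pad moves it. Flat, its cam carries the corner.
- shim_3_pad (a point): Middle of the upper face of the pad (26 x 26 x 6 mm) at the outer end of shim_3, 52 mm out from its hinge (lever tip 65 mm); moves with the shim. Up: about +52, +113, +58 mm from the stand's origin; flat: +52, +134, +19 mm.
- shim_4 (a joint): Yellow flip-down shim of the far right corner (corner_4): a lever sticking out sideways from under the plate's edge, hinged along the stand's x at x +52, y -82, z +16 mm of the stand's origin. Value: 0 when it stands up 50 degrees above level, grows as it is pushed down, 0.87 rad (a stop) when flat and level. It stays where it is left; 2 to 3 N on the pad moves it. Flat, its cam carries the corner.
- shim_4_pad (a point): Middle of the upper face of the pad (26 x 26 x 6 mm) at the outer end of shim_4, 52 mm out from its hinge (lever tip 65 mm); moves with the shim. Up: about +52, -113, +58 mm from the stand's origin; flat: +52, -134, +19 mm.
- pin_1 (a joint): Thin orange feeler pin (6 mm thick) in the stand under the plate, beside the foot of corner_1. Its top stands 1.2 mm below the plate: it reads 0 at the start, is pushed down 3 to 6 mm (0.003 to 0.006) by the plate when that corner gives, and stays down afterwards. A firm corner leaves it at about 0. It needs under 1 N.
- pin_2 (a joint): Thin orange feeler pin (6 mm thick) in the stand under the plate, beside the foot of corner_2. Its top stands 1.2 mm below the plate: it reads 0 at the start, is pushed down 3 to 6 mm (0.003 to 0.006) by the plate when that corner gives, and stays down afterwards. A firm corner leaves it at about 0. It needs under 1 N.
- pin_3 (a joint): Thin orange feeler pin (6 mm thick) in the stand under the plate, beside the foot of corner_3. Its top stands 1.2 mm below the plate: it reads 0 at the start, is pushed down 3 to 6 mm (0.003 to 0.006) by the plate when that corner gives, and stays down afterwards. A firm corner leaves it at about 0. It needs under 1 N.
- pin_4 (a joint): Thin orange feeler pin (6 mm thick) in the stand under the plate, beside the foot of corner_4. Its top stands 1.2 mm below the plate: it reads 0 at the start, is pushed down 3 to 6 mm (0.003 to 0.006) by the plate when that corner gives, and stays down afterwards. A firm corner leaves it at about 0. It needs under 1 N.
- motor: Loose blue motor block 26 x 34 x 22 mm with a short shaft, between the two left shims. A bystander. Origin: centre of its underside.
- knob_cap: Loose red round knob cap, 32 mm across, 20 mm high, between the two right shims. A bystander. Origin: centre of its underside.
- screwdriver: Loose screwdriver, 150 mm long, lying on the table to the right. A bystander. Origin: on its length, underside.
- battery_tubs: Loose pair of joined black round battery tubs, 52 x 108 mm, 81 mm high. A bystander. Origin: centre of its underside.
- glue: Loose white glue bottle with an orange cap, 48 mm across, 130 mm high. A bystander. Origin: centre of its underside.
- jar: Loose empty glass, 80 mm across, 90 mm high. A bystander. Origin: centre of its underside.

How it is judged:
On the way:
1. the corner that rocks is pressed down by the fingers (its mark at least 3.5 mm low) while all four shims still stand up (((height (world z) of corner_1 below 0.0495 m and value of joint pin_1 above 0.0025 m) or (height (world z) of corner_2 below 0.0495 m and value of joint pin_2 above 0.0025 m) or (height (world z) of corner_3 below 0.0495 m and value of joint pin_3 above 0.0025 m) or (height (world z) of corner_4 below 0.0495 m and value of joint pin_4 above 0.0025 m)) and contact force between the fingers and plate above 1 N and value of joint each of shim_1, shim_2, shim_3, shim_4 below 0.35 rad), for 0.1 s.
At the end, for the whole second after the job is handed in: The shim of the corner that rocks lies flat (value above 0.79 of 0.87), the other three still stand up (below 0.35), and the plate rests level in its place (every corner mark 51 to 56 mm above the table, moved less than 15 mm) (((value of joint pin_1 above 0.0025 m and value of joint shim_1 above 0.79 rad and value of joint each of shim_2, shim_3, shim_4 below 0.35 rad) or (value of joint pin_2 above 0.0025 m and value of joint shim_2 above 0.79 rad and value of joint each of shim_1, shim_3, shim_4 below 0.35 rad) or (value of joint pin_3 above 0.0025 m and value of joint shim_3 above 0.79 rad and value of joint each of shim_1, shim_2, shim_4 below 0.35 rad) or (value of joint pin_4 above 0.0025 m and value of joint shim_4 above 0.79 rad and value of joint each of shim_1, shim_2, shim_3 below 0.35 rad)) and height (world z) of corner_1 between 0.051 and 0.056 m and height (world z) of corner_2 between 0.051 and 0.056 m and height (world z) of corner_3 between 0.051 and 0.056 m and height (world z) of corner_4 between 0.051 and 0.056 m and distance of plate from where it was at the start of the episode below 0.015 m and linear speed of plate below 0.02 m/s); the robot touches nothing.
It fails at once if a shim is pushed down at a corner that is firm, or before that corner has been pressed and found to give ((value of joint pin_1 below 0.0025 m and value of joint shim_1 above 0.35 rad) or (value of joint pin_2 below 0.0025 m and value of joint shim_2 above 0.35 rad) or (value of joint pin_3 below 0.0025 m and value of joint shim_3 above 0.35 rad) or (value of joint pin_4 below 0.0025 m and value of joint shim_4 above 0.35 rad)).
It fails at once if the plate with its house is lifted or carried off its feet (height (world z) of plate above 0.056 m or distance of plate from where it was at the start of the episode above 0.03 m).
It fails at once if a bystander is picked up or pushed more than 30 mm (distance of any of motor, knob_cap, screwdriver, battery_tubs, glue, jar from where it was at the start of the episode above 0.03 m).
It also fails if it takes over 51 s, if anything falls off the work surface, if the arm or the gripper's body presses on something with over 40 N, if the wrist force passes 120 N, or if a joint passes its speed limit or range.

## Working session

There is one attempt and no reset: what is moved stays moved. The work goes in short steps, each a Python script; the robot and the scene stay as the last script left them, time stands still between calls to the robot, and variables do not carry over. Pictures are saved under pics/ and viewed, at most 10 in all, crops included, and the job is handed in when it is done.

```bash
mkdir -p pics
cat > h.py <<'E'
import numpy as np, cv2
from rig import r, hand, solve_ik, telemetry, eyes
def cam(n):
    c=eyes.read_camera(n); c['f']=240/np.tan(np.radians(c['vertical_fov'])/2); return c
def ray(c,u,v,z):
    V=np.array(c['view']); R=V[:3,:3]; o=-R.T@V[:3,3]
    d=R.T@np.array([(u-c['cx'])/c['f'],(v-c['cy'])/c['f'],1]); return o+d*(z-o[2])/d[2]
def save(c,n): cv2.imwrite('pics/'+n,c['color'][:,:,::-1])
E
python3 - <<'E'
from h import *
for n in('top','scene'):
    c=cam(n); save(c,n+'1.png'); V=np.array(c['view']);print(n,c['f'],c['cx'],c['cy'],-V[:3,:3].T@V[:3,3])
    if n=='top': np.save('top.npy',c,allow_pickle=True)
print(telemetry.observe())
E
```

```text
top 578.6520933409104 322.28572020437355 244.42333117106367 [0.41258862 0.00178635 1.22094824]
scene 590.0002478112943 327.437874489783 240.3644648092775 [1.56573644 0.12298434 1.22109055]
{'clock': 0.1, 'joint_positions': array([ 1.13238173e+00,  4.91499306e-01,  1.55939976e+00,  1.42729869e-05,
        1.09169413e+00, -1.05569088e-01]), 'qd': array([-0.0004482 , -0.00142132, -0.00132311,  0.00094107, -0.00093009,
       -0.00026481]), 'joint_efforts': array([ 1.82378339e-03, -6.19447088e+01, -2.62024248e+01, -1.54935483e-04,
        2.86615861e-03,  3.67325413e-06]), 'tool_pos': array([0.20407957, 0.59052877, 0.23078228]), 'orientation': array([ 1.65658824e-01,  9.86182997e-01, -4.80176818e-04, -1.40496087e-04]), 'ft_force': array([0.6832229 , 0.19429478, 0.03293282]), 'wrist_torque': array([-0.01951503,  0.06208796,  0.00155168]), 'finger_force': 0.0, 'grip_width': 0.08573828078219359}
```

View pics/top1.png

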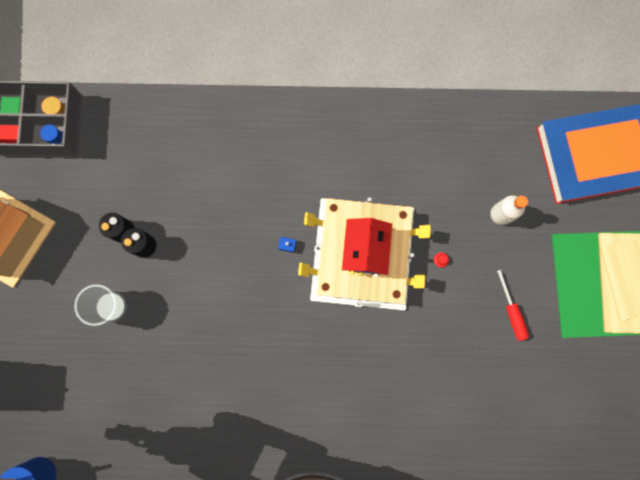

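View pics/scene1.png

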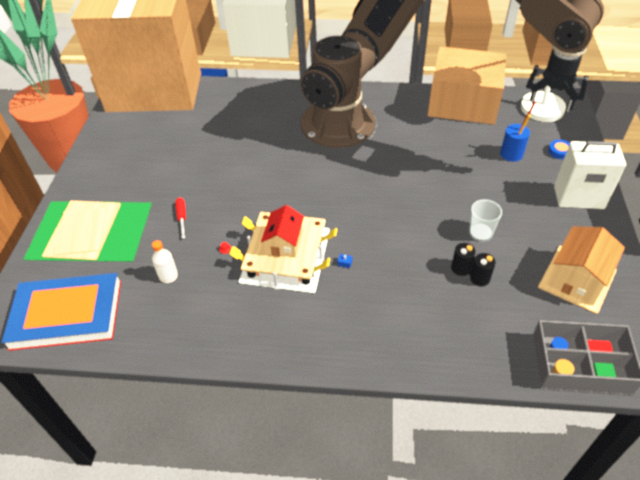

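```bash
cat > m.py <<'E'
from h import *
from scipy.spatial.transform import Rotation as R
M={1:(325,287),2:(396,294),3:(333,208),4:(403,215)}
c=np.load('top.npy',allow_pickle=True).item()
hsv=cv2.cvtColor(c['color'],cv2.COLOR_RGB2HSV); g=cv2.cvtColor(c['color'],cv2.COLOR_RGB2GRAY)
P={}
for k,(u,v) in M.items():
    w=g[v-7:v+8,u-7:u+8]; ys,xs=np.where(w<95); P[k]=ray(c,u-7+xs.mean(),v-7+ys.mean(),.053)[:2]; print(k,len(xs),P[k])
L={1:(-.082,.072),2:(-.082,-.072),3:(.082,.072),4:(.082,-.072)}
ctr=np.mean(list(P.values()),0)
z=sum((complex(*(P[k]-ctr))*complex(*L[k]).conjugate()) for k in P); yaw=np.angle(z)
print('centre',ctr,'yaw',yaw)
for k in P: print(k, P[k]-ctr-R.from_euler('z',yaw).as_matrix()[:2,:2]@L[k])
np.save('st.npy',[*ctr,yaw])
E
cat >> h.py <<'E'
from scipy.spatial.transform import Rotation as Rot
def W(st,x,y,z):
    p=Rot.from_euler('z',st[2]).apply([x,y,z]); return p+[st[0],st[1],0]
def Q(st,az,tilt,spin):
    # tool axis: body leans by tilt towards stand-azimuth az; spin = finger rotation about z (stand frame)
    a=st[2]+az
    b=Rot.from_euler('z',st[2]+spin)*Rot.from_euler('x',np.pi)
    return (Rot.from_rotvec(tilt*np.array([-np.sin(a),np.cos(a),0]))*b).as_quat()
E
python3 m.py
python3 - <<'E'
from h import *
st=np.load('st.npy')
L={1:(-.082,.072),2:(-.082,-.072),3:(.082,.072),4:(.082,-.072)}
for k,(x,y) in L.items():
  for s in (0,np.pi/2,-np.pi/2,np.pi):
    o=[]
    for az in range(-180,180,45):
      for t in (0,10,20,30):
        q=Q(st,np.radians(az),np.radians(t),s)
        if all(solve_ik(W(st,x,y,h),q) is not None for h in (.05,.12,.16)): o.append((az,t))
    print(k,round(s,2),o)
E
```

```text
1 25 [ 0.49817772 -0.01942462]
2 27 [ 0.48542045 -0.16298798]
3 23 [ 0.66149886 -0.03428097]
4 24 [ 0.64849941 -0.17751675]
centre [ 0.57339911 -0.09855258] yaw -0.08969065713039517
1 [-6.52754121e-08  7.25899116e-05]
2 [ 1.40810072e-04 -6.95801480e-05]
3 [-1.97222553e-05 -9.42097387e-05]
4 [-1.21022541e-04  9.11999751e-05]
1 0 [(-180, 0), (-180, 10), (-135, 0), (-135, 10), (-135, 20), (-135, 30), (-90, 0), (-90, 10), (-90, 20), (-90, 30), (-45, 0), (-45, 10), (-45, 20), (-45, 30), (0, 0), (0, 10), (0, 20), (0, 30), (45, 0), (45, 10), (45, 20), (45, 30), (90, 0), (90, 10), (90, 20), (90, 30), (135, 0), (135, 10), (135, 20)]
1 1.57 [(-180, 0), (-180, 10), (-135, 0), (-135, 10), (-135, 20), (-135, 30), (-90, 0), (-90, 10), (-90, 20), (-90, 30), (-45, 0), (-45, 10), (-45, 20), (-45, 30), (0, 0), (0, 10), (0, 20), (0, 30), (45, 0), (45, 10), (45, 20), (45, 30), (90, 0), (90, 10), (90, 20), (90, 30), (135, 0), (135, 10), (135, 20)]
1 -1.57 [(-135, 20), (-135, 30), (-90, 20), (-90, 30), (90, 30), (135, 20)]
1 3.14 [(-180, 0), (-180, 10), (-135, 0), (-135, 10), (-90, 0), (-90, 10), (-90, 20
[... 2637 characters left out ...]
-180, 10), (-180, 20), (-180, 30), (-135, 0), (-135, 10), (-135, 20), (-135, 30), (-90, 0), (-90, 10), (-90, 20), (-90, 30), (-45, 0), (-45, 10), (-45, 20), (-45, 30), (0, 0), (0, 10), (0, 20), (0, 30), (45, 0), (45, 10), (45, 20), (45, 30), (90, 0), (90, 10), (90, 20), (90, 30), (135, 0), (135, 10), (135, 20)]
4 -1.57 [(-180, 20), (-180, 30), (-135, 20), (-135, 30), (-90, 20), (-90, 30)]
4 3.14 [(-180, 0), (-180, 10), (-180, 20), (-135, 0), (-135, 10), (-135, 20), (-90, 0), (-90, 10), (-90, 20), (-90, 30), (-45, 0), (-45, 10), (-45, 20), (-45, 30), (0, 0), (0, 10), (0, 20), (0, 30), (45, 0), (45, 10), (45, 20), (45, 30), (90, 0), (90, 10), (90, 20), (90, 30), (135, 0), (135, 10), (135, 20)]
```

```bash
cat > press.py <<'E'
from h import *
st=np.load('st.npy'); T=telemetry.observe
hand.gripper_to(0.0)
L={1:(-.082,.067),3:(.082,.067),4:(.082,-.067),2:(-.082,-.067)}
prev=None
for i,(k,(x,y)) in enumerate(L.items()):
    q=Q(st,np.sign(y)*np.pi/2,np.radians(12),np.pi/2)
    r.move_pose(W(st,x,y,.25 if i==0 else .17),q)
    r.servo_line(W(st,x,y,.068),velocity=.12); r.dwell(.15)
    f0=T()['ft_force'][2]
    hit=r.servo_line(W(st,x,y,.042),velocity=.02,force_limit=9)
    r.dwell(.3); s=T(); z=s['tool_pos'][2]
    print(k,hit,'z',round(z*1e3,2),'dF',round(s['ft_force'][2]-f0,1),'t',round(s['clock'],1),flush=True)
    low=z<.0505
    if low: save(cam('scene'),'press%d.png'%k)
    r.servo_line(W(st,x,y,.17),velocity=.15)
    if low: break
E
python3 press.py
```

```text
1 True z 48.01 dF 9.2 t 6.3
```

Corner 1 went about 7 mm low. I'll press corner 3 the same way for comparison.

```bash
sed -i 's/^L={1:(-.082,.067),/L={/; s/if low: break/break/' press.py; python3 press.py
```

```text
3 True z 54.44 dF 9.1 t 11.2
```

View pics/press1.png

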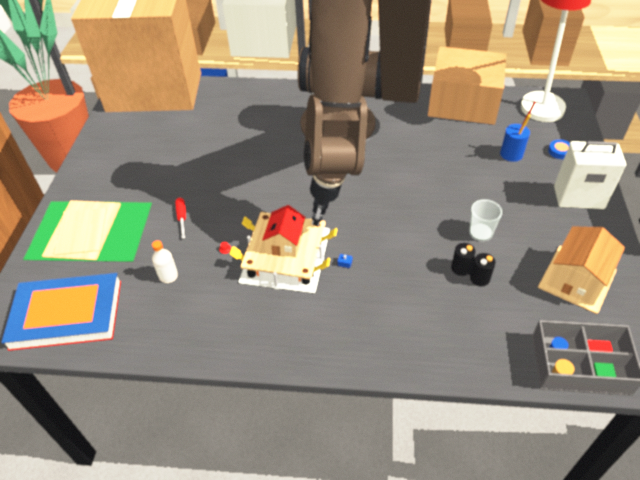

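Run:
```python
from h import *
st=np.load('st.npy'); T=telemetry.observe
q=Q(st,0,0,np.pi/2); X=-.056
r.move_pose(W(st,X,.113,.17),q)
r.servo_line(W(st,X,.113,.085),velocity=.12); r.dwell(.15); f0=T()['ft_force']
for y,z,fl in((.113,.071,None),(.122,.057,None),(.128,.045,None),(.132,.030,None),(.134,.012,18)):
    hit=r.servo_line(W(st,X,y,z),velocity=.04,force_limit=fl); s=T()
    print(hit,s['tool_pos'].round(4)[2],(s['ft_force']-f0).round(1),round(s['clock'],1))
r.dwell(.3)
r.servo_line(W(st,X,.134,.20),velocity=.15)
r.move_pose(W(st,-.02,.30,.28),q)
for n in('top','scene'): c=cam(n); save(c,n+'2.png')
c=cam('top'); im=c['color'][170:330,250:460,::-1]; cv2.imwrite('pics/crop.png',cv2.resize(im,None,fx=3.5,fy=3.5,interpolation=cv2.INTER_CUBIC))
print(T()['clock'])
```

```text
False 0.0708 [-0.3 -0.8  0.2] 14.3
False 0.0568 [ 0.3  0.7 -1.8] 14.9
False 0.0447 [-0.  -0.7 -1.2] 15.3
False 0.0297 [-0.2 -1.2 -0.3] 15.9
True 0.0182 [-4.5 -2.1 20.4] 16.3
18.85
```

View pics/crop.png

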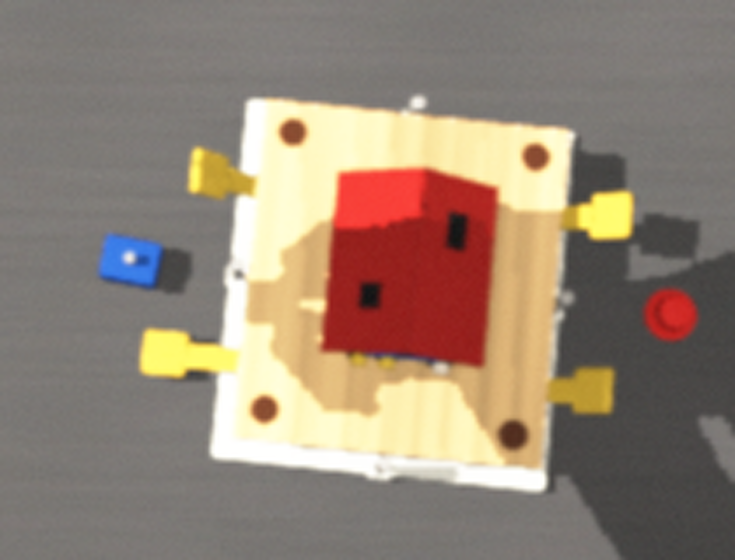

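View pics/scene2.png

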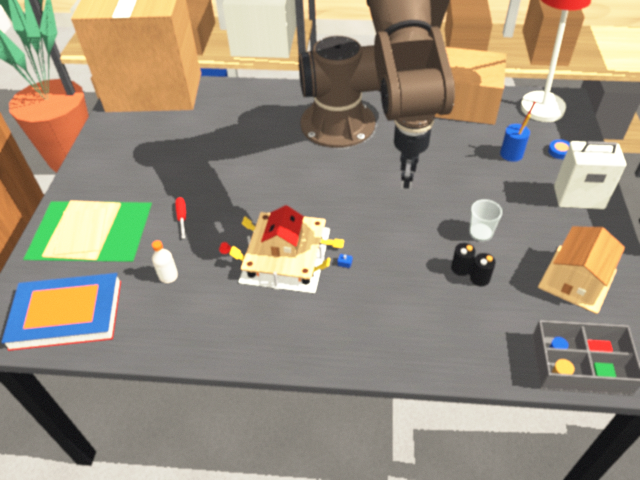

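The near-left shim's pad (crop 165,353) now lies flat and reaches further out. The other three stand, the motor at (130,260) hasn't moved, and the gripper touches nothing.

```bash
python3 -c "
from rig import r
print(r.finish_job())"
```

```text
the job is handed in; nothing more can be done
None
```

Job handed in: corner 1 (near left) was the one that rocked, about 6.4 mm lower under 9 N than firm corner 3 (corners 2 and 4 not pressed), and its shim is pressed flat with the other three still standing; no verdict was returned.

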